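# Square up a pile of sign blanks in the corner jogger

## Task

Finish the pile of door-sign blanks in the corner jogger: lay the loose blue blank flat on top of the pile and let go of it, then tap the pile's two open sides until all four blanks are straight and flush against both fences. Then stand the brown wooden stamp block, upright as it stands now, in the middle of the top blank as a weight, without shifting the squared pile, and leave the other things on the desk where they are.

Things in the scene. Friction and masses are not known exactly. Their poses are not given: they have to be found in the camera images.
- jogger: Low metal corner tray fixed to the desk, turned up to 0.35 rad from the robot's axes. Origin on the desk under the centre of a fully squared pile; a squared blank's axes match its own. Grey bed, top 18 mm above the desk, from x -20 to 36 and y -32 to 50 mm; -x (near) and -y (right) sides are open. Fences at +x (far) and +y (left), 8 mm thick, top 40 mm above the desk.
- jogger_corner (a point): Inner corner of the fences, at bed height: jogger x 28, y 42 mm. Long fence: inner face at x 28, y from -40 to 42 mm; short fence: inner face at y 42, x from -27 to 28 mm. The long fence has a finger notch from y -28 to 10 mm, down to the bed.
- open_x (a point): Middle of the open -x side at bed height: where the lower long edge of a squared pile comes (jogger x -28, y 0 mm). Blanks overhang the bed here by 8 mm when squared, so fingertips can reach below the lowest blank, beside the bed. The desk below is clear.
- open_y (a point): Middle of the open -y side at bed height: where the lower short edge of a squared pile comes (jogger x 0, y -42 mm). Squared blanks overhang the bed here by 10 mm.
- blank_0_center (a point): Yellow sign blank, the bottom one of the pile on the jogger (underside 18 mm above the desk): a rigid plastic plate 84 x 56 x 6 mm, 40 g, local y along its 84 mm side, with a small dark dot in each corner; this point is its centre. It lies loose, 6 to 18 mm away from each fence and up to 0.11 rad askew to the jogger.
- blank_1_center (a point): White sign blank, the middle one of the pile (underside 24 mm above the desk): a rigid plastic plate 84 x 56 x 6 mm, 40 g, local y along its 84 mm side, with a small dark dot in each corner; this point is its centre. It lies loose, 6 to 18 mm away from each fence and up to 0.11 rad askew to the jogger.
- blank_2_center (a point): Green sign blank, the top one of the pile at the start (underside 30 mm above the desk): a rigid plastic plate 84 x 56 x 6 mm, 40 g, local y along its 84 mm side, with a small dark dot in each corner; this point is its centre. It lies loose, 6 to 18 mm away from each fence and up to 0.11 rad askew to the jogger.
- blank_loose_center (a point): Blue sign blank, a rigid plastic plate 84 x 56 x 6 mm, 40 g, local y along its 84 mm side, with a small dark dot in each corner; this point is its centre. At the start it lies flat on the desk at the left or right of the jogger; as fourth in the pile its underside comes 36 mm, its top face 42 mm above the desk.
- weight_center (a point): Brown wooden stamp block used as the weight, 47 mm (local x) x 34 mm (local y) x 30 mm high, about 0.12 kg; this point is its centre, half-way up. It stands on the desk at the other side of the jogger; standing on the four blanks its centre is 57 mm above the desk.
- remote_center (a point): Bystander: white remote control, 184 x 49 x 22 mm, lying beyond the work; this point is about its centre. To be left where it is.
- glue_center (a point): Bystander: glue stick with a green cap, 24 mm across, 82 mm tall, standing beyond the work; this point is about its centre. To be left where it is.
- tube_center (a point): Bystander: soft-looking white ink tube, 104 x 31 x 17 mm, lying at the far right; this point is about its centre. To be left where it is.
- carton_center (a point): Bystander: small green and white carton, 40 x 34 x 86 mm, standing at the left; this point is about its centre. To be left where it is.
Things that resemble listed ones, but are neither listed nor needed, are in the scene too. Of the things like the part that bears blank_2_center, leave any that is pink or red; of the rest the larger one is meant.

How it is judged:
On the way, in this order (a step that is already met when the one before it is completed fails the run):
1. the blue blank lies flat on top of the pile, let go (x of blank_loose_center in the frame of jogger between -0.025 and 0.025 m and y of blank_loose_center in the frame of jogger between -0.03 and 0.03 m and z of blank_loose_center in the frame of jogger between 0.036 and 0.042 m and angle between blank_loose_center's own z axis and vertical below 0.06 rad and contact force between the fingers and blank_loose below 0.05 N), for 0.2 s.
2. all four blanks are flush against both fences and not touched by the fingers (x of blank_0_center in the frame of jogger between -0.0025 and 0.0025 m and y of blank_0_center in the frame of jogger between -0.0025 and 0.0025 m and angle between the x axis of each of blank_0_center, blank_1_center, blank_2_center, blank_loose_center and the x axis of jogger, either way round below 0.04 rad and angle between each of blank_0_center, blank_1_center, blank_2_center, blank_loose_center's own z axis and vertical below 0.06 rad and x of blank_1_center in the frame of jogger between -0.0025 and 0.0025 m and y of blank_1_center in the frame of jogger between -0.0025 and 0.0025 m and x of blank_2_center in the frame of jogger between -0.0025 and 0.0025 m and y of blank_2_center in the frame of jogger between -0.0025 and 0.0025 m and x of blank_loose_center in the frame of jogger between -0.0025 and 0.0025 m and y of blank_loose_center in the frame of jogger between -0.0025 and 0.0025 m and z of blank_loose_center in the frame of jogger between 0.036 and 0.042 m and contact force between the fingers and blank_0 below 0.05 N and contact force between the fingers and blank_1 below 0.05 N and contact force between the fingers and blank_2 below 0.05 N and contact force between the fingers and blank_loose below 0.05 N), for 0.2 s.
At the end, for the whole second after the job is handed in: All four blanks lie flat in the jogger, the blue one on top, each within 2.5 mm of flush with both fences and within 0.04 rad of straight; the stamp block stands upright (0.1 rad), at rest, on the top blank, within 15 mm of the pile's middle along each jogger axis (x of blank_0_center in the frame of jogger between -0.0025 and 0.0025 m and y of blank_0_center in the frame of jogger between -0.0025 and 0.0025 m and angle between the x axis of each of blank_0_center, blank_1_center, blank_2_center, blank_loose_center and the x axis of jogger, either way round below 0.04 rad and angle between each of blank_0_center, blank_1_center, blank_2_center, blank_loose_center's own z axis and vertical below 0.06 rad and x of blank_1_center in the frame of jogger between -0.0025 and 0.0025 m and y of blank_1_center in the frame of jogger between -0.0025 and 0.0025 m and x of blank_2_center in the frame of jogger between -0.0025 and 0.0025 m and y of blank_2_center in the frame of jogger between -0.0025 and 0.0025 m and x of blank_loose_center in the frame of jogger between -0.0025 and 0.0025 m and y of blank_loose_center in the frame of jogger between -0.0025 and 0.0025 m and z of blank_loose_center in the frame of jogger between 0.036 and 0.042 m and x of weight_center in the frame of jogger between -0.015 and 0.015 m and y of weight_center in the frame of jogger between -0.015 and 0.015 m and z of weight_center in the frame of jogger between 0.053 and 0.061 m and angle between weight_center's own z axis and vertical below 0.1 rad and linear speed of weight below 0.01 m/s); the robot touches nothing.
It fails at once if the remote control is moved more than 20 mm (distance of remote_center from where it was at the start of the episode above 0.02 m).
It fails at once if the glue stick is moved more than 20 mm (distance of glue_center from where it was at the start of the episode above 0.02 m).
It fails at once if the ink tube is moved more than 20 mm (distance of tube_center from where it was at the start of the episode above 0.02 m).
It fails at once if the carton is moved more than 20 mm (distance of carton_center from where it was at the start of the episode above 0.02 m).
It also fails if it takes over 72 s, if anything falls off the work surface, if the arm or the gripper's body presses on something with over 40 N, if the wrist force passes 120 N, or if a joint passes its speed limit or range.

## Robot

A 6-joint arm with a two-finger parallel gripper is mounted at the origin on a cart in front of the work surface, level with it; the furniture and walls round the work are solid. World frame = base frame: x ahead of the robot, y to its left, z up, the work surface at z = 0. Lengths are in m, angles in rad, forces in N, time in s.
With the tool pointing down it reaches from about 0.25 to 0.725 m from the base axis. Payload 4 kg.
Tool frame: the origin (TCP) lies midway between the tips of the shut fingers; the grasp point (between the pads) lies 19 mm behind it; z points along the fingers, y is the direction in which the jaws open and shut (so a half turn about z gives the same grasp; the last joint's range is limited). The gripper opens to 85 mm and grips with 20 to 120 N. Pads are 22 mm wide; open, the fingers measure 114 mm over their backs; the gripper's body (76 mm by 85 mm) begins 54 mm behind the grasp point. The pads swing forward as they close: fully open they stand 13 mm farther back than shut.
Start: joints at [-1.346, 0.241, 0.005, 1.335, 0, 1.571], TCP at [0.111, -0.487, 0.231] pointing down, gripper open.
Joint ranges: [-2.72, 2.72], [-1.05, 1.87], [-1.09, 1.28], [-1.99, 2.15], [-1.42, 1.44], [-3.14, 3.14]. Speed limits (rad/s): [2.79, 2.79, 3.14, 3.14, 3.14, 3.14].

## Interface

Orientations are given as a unit quaternion [x, y, z, w].
In Python, from rig import robot, eoat, eyes, order gives the robot as it stands. Calls block until the motion is done:
- robot.move_ptp(position, orientation): joint-space move of the TCP to a pose.
- robot.movel(position, rotation=None, vel=0.15, max_force=None): straight line of the TCP; rotation=None keeps the orientation; vel is the mean speed in m/s. With max_force (N) it stops when the force on the tool has changed by that much, and returns True; else False.
- robot.movej(angles): joint-space move.
- eoat.gripper_to(opening, force=None): finger opening in m; force is the grip in N (None keeps the last); returns when the fingers have stopped.
- robot.pause(seconds).
- robot.solve_ik(position, orientation): joint angles nearest the present ones, or None.
- eyes.grab_frame(name): name is "scene" or "top" or "wrist"; returns a dict with "color" (480x640x3 uint8, red, green, blue), "fx", "fy", "cx", "cy" (pixels), "extrinsics" (4x4, takes a point from camera to world coordinates); the wrist camera has in their place "mount" (4x4, takes a point from camera to tool coordinates, whose origin is the TCP and whose axes are the flange's). Camera axes: x right, y down, z forward; pixel columns grow to the right and rows downward; lengths in m; the calibration is good to about 2 mm. A picture is of the moment at which its call begins: read the wrist's pose just before it. There is no depth.
A pose or a line that the arm cannot do raises robot.Unreachable and nothing moves.
- order.sign_off(): hands the job in, once; it reports no verdict.
Readings, each from a call of its own:
- robot.get_t(): time.
- robot.get_qpos(): joint angles.
- robot.get_dq(): joint speeds.
- robot.get_effort(): joint torques, N m.
- robot.get_eef_pos(): TCP position.
- robot.get_ee_rot(): TCP orientation.
- robot.get_wrist_force(): force on the tool from outside, world axes, zero at the start.
- robot.get_torque(): the same for the moment, N m.
- robot.get_width(): finger opening in m.
Only numpy, scipy, OpenCV 4.12 (cv2) and the standard library are available. Lean on these libraries where they do the work, as an engineer would, in place of code of your own. Each camera call takes 0.05 s, during which the arm holds its last target. There are 200 camera calls.

## Working session

There is one attempt and no reset: what is moved stays moved. The work goes in short steps, each a Python script; the robot and the scene stay as the last script left them, time stands still between calls to the robot, and variables do not carry over. Pictures are saved under pics/ and viewed, on a budget of 10 in all, crops included, one or two more only if the job needs it, and the job is handed in when it is done.

```bash
mkdir -p pics; ls; python3 - <<'E'
from rig import robot,eoat,eyes
import cv2,numpy as np
a=eyes.grab_frame("top");b=eyes.grab_frame("scene")
for n,f in(("top",a),("scene",b)):
    cv2.imwrite(f"pics/{n}0.png",f["color"][:,:,::-1]); np.set_printoptions(precision=4,suppress=True); print(n,f["fx"],f["fy"],f["cx"],f["cy"]);print(f["extrinsics"])
print(robot.get_t(),robot.get_ee_rot(),robot.get_width()); print(eyes.grab_frame("wrist")["mount"])
E
```

```text
pics
top 560.3598874474851 560.3598874474851 314.1698771869903 241.13867812999536
[[-0.0278 -0.9929  0.1154  0.3884]
 [-0.9996  0.0273 -0.0052  0.0709]
 [ 0.002  -0.1155 -0.9933  1.4878]
 [ 0.      0.      0.      1.    ]]
scene 544.9754107477688 544.9754107477688 319.78630564173125 228.3341924888705
[[ 0.8364 -0.259   0.4831 -0.2591]
 [-0.5478 -0.3607  0.7549 -1.252 ]
 [-0.0213 -0.896  -0.4436  0.8214]
 [ 0.      0.      0.      1.    ]]
0.1 [ 0.9937  0.1121 -0.0001 -0.0009] 0.08574189698299067
[[-0.0005 -0.9509 -0.3094  0.0791]
 [ 1.     -0.0006  0.0001 -0.0008]
 [-0.0003 -0.3094  0.9509 -0.1428]
 [ 0.      0.      0.      1.    ]]
```

View pics/top0.png

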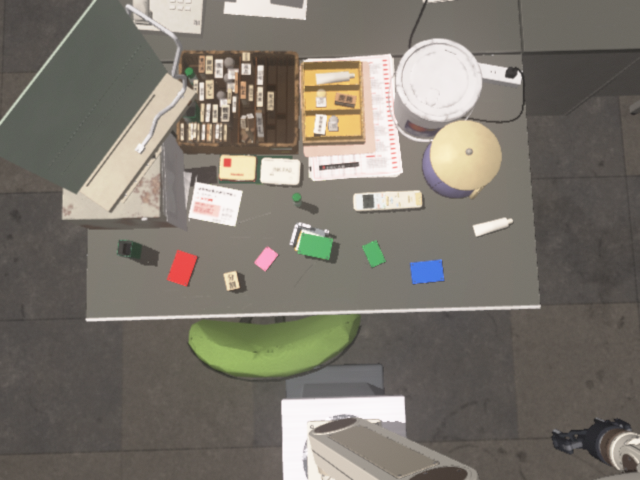

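View pics/scene0.png

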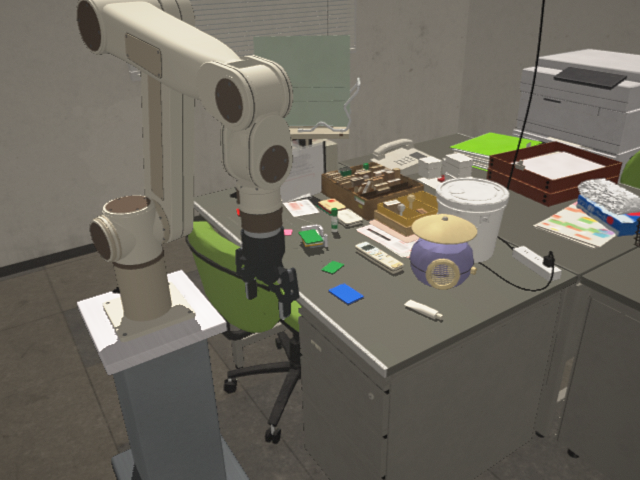

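Candidates in the top view: the large green plate at (315,246) on the tray is the pile. The small green plate at (374,253), pink (265,259) and red (182,268) are decoys. The blue blank is at (427,271) and the stamp block at (232,281). Glue is at (297,198), the remote at (388,201), the tube at (492,227) and the carton at (128,249). Next I'll take rough positions and close wrist looks.

```bash
cat > h.py <<'E'
from rig import robot,eoat,eyes,order
import cv2,numpy as np
from scipy.spatial.transform import Rotation as Rn
np.set_printoptions(precision=4,suppress=True)
def quat(yaw): return [np.cos(yaw/2),np.sin(yaw/2),0,0]   # tool down, tool x at angle yaw
def grab(name,save=None):
    p,q=np.array(robot.get_eef_pos()),robot.get_ee_rot()
    f=eyes.grab_frame(name)
    if name=="wrist":
        T=np.eye(4);T[:3,:3]=Rn.from_quat(q).as_matrix();T[:3,3]=p;f["extrinsics"]=T@np.array(f["mount"])
    if save: cv2.imwrite("pics/"+save,f["color"][:,:,::-1])
    return f
def px2w(f,uv,z):
    uv=np.atleast_2d(uv).astype(float);E=np.array(f["extrinsics"])
    d=np.c_[(uv[:,0]-f["cx"])/f["fx"],(uv[:,1]-f["cy"])/f["fy"],np.ones(len(uv))]@E[:3,:3].T
    return E[:3,3]+d*((z-E[2,3])/d[:,2])[:,None]
def w2px(f,P):
    E=np.array(f["extrinsics"]);c=(np.atleast_2d(P)-E[:3,3])@E[:3,:3]
    return np.c_[c[:,0]/c[:,2]*f["fx"]+f["cx"],c[:,1]/c[:,2]*f["fy"]+f["cy"]]
def rects(f,lo,hi,z,amin=60):
    """colour mask (HSV) -> min-area rects on plane z: centre, sides, angle of long side, pixel centre"""
    m=cv2.inRange(cv2.cvtColor(f["color"],cv2.COLOR_RGB2HSV),np.array(lo),np.array(hi))
    m=cv2.morphologyEx(m,cv2.MORPH_CLOSE,np.ones((5,5)))
    out=[]
    for c in cv2.findContours(m,cv2.RETR_EXTERNAL,cv2.CHAIN_APPROX_NONE)[0]:
        if cv2.contourArea(c)<amin: continue
        w=px2w(f,c[:,0],z)[:,:2]
        (cx,cy),_,_=r=cv2.minAreaRect((w*1000).astype(np.float32))
        b=cv2.boxPoints(r);e=[b[1]-b[0],b[2]-b[1]];e.sort(key=np.linalg.norm)
        a=np.arctan2(e[1][1],e[1][0])
        out.append((np.array([cx,cy])/1000,np.linalg.norm(e[1])/1000,np.linalg.norm(e[0])/1000,a,c[:,0].mean(0)))
    return out
BLUE=((105,120,60),(125,255,255));GREEN=((50,120,40),(85,255,255))
E
python3 - <<'E'
from h import *
f=grab("top")
for n,c,z in(("blue",BLUE,.006),("green",GREEN,.036)):
    for r in rects(f,*c,z): print(n,*r)
for n,u,z in(("stamp",(232,281),.015),("glue",(297,198),.08),("remote",(388,201),.02),("tube",(492,227),.01),("carton",(128,249),.08),("deskedge",(315,318),0)): print(n,px2w(f,u,z))
E
```

```text
blue [ 0.4719 -0.232 ] 0.08434772 0.05585761 -1.4935505 [426.6733 271.3168]
green [ 0.5209 -0.0894] 0.055986177 0.03513836 0.42576957 [373.566  254.0377]
stamp [[0.4603 0.2816 0.015 ]]
glue [[0.664  0.1042 0.08  ]]
remote [[ 0.6611 -0.1361  0.02  ]]
tube [[ 0.585  -0.4116  0.01  ]]
carton [[0.545  0.5337 0.08  ]]
deskedge [[0.3578 0.0666 0.    ]]
```

```bash
python3 - <<'E'
from h import *
f=grab("top");hsv=cv2.cvtColor(f["color"],cv2.COLOR_RGB2HSV);print(hsv[246,315],hsv[253,374])
robot.move_ptp([.56,.07,.24],quat(0))
f=grab("wrist","w1.png");print(f["fx"],f["cx"],f["cy"],f["extrinsics"],robot.get_t())
import pickle;pickle.dump(f,open("w1.pkl","wb"))
E
```

```text
[ 66 117 181] [ 66 122 176]
380.4598678427477 325.01516479378114 238.03143387375752 [[-0.0011 -0.9509 -0.3094  0.6389]
 [-1.      0.0012  0.      0.0703]
 [ 0.0003  0.3094 -0.9509  0.3828]
 [ 0.      0.      0.      1.    ]] 4.1
```

View pics/w1.png

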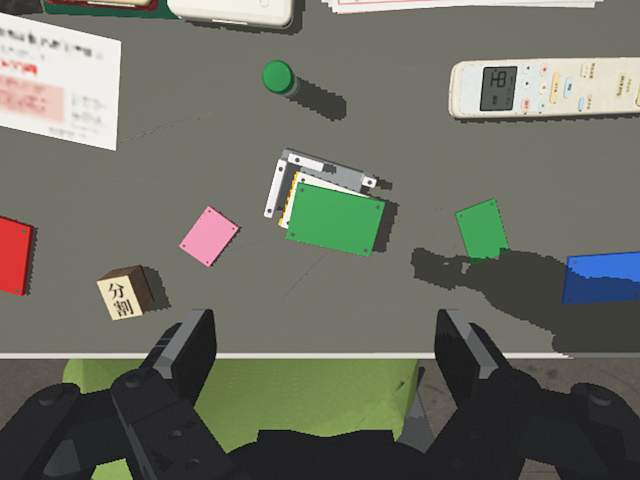

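The wrist view shows the pile: green at (335,220) on white and yellow. The fences are white and grey from the corner at (285,150), the long one out to (375,183) and the short one down to (268,215). The small green decoy is at (483,228), blue starts at (565,280) and the stamp is at (122,292). I'll check with one close crop.

```bash
python3 - <<'E'
import cv2
im=cv2.imread("pics/w1.png")[135:270,250:410];cv2.imwrite("pics/c1.png",cv2.resize(im,None,fx=4.4,fy=4.4,interpolation=cv2.INTER_CUBIC))
E
```

```text
(no output)
```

View pics/c1.png

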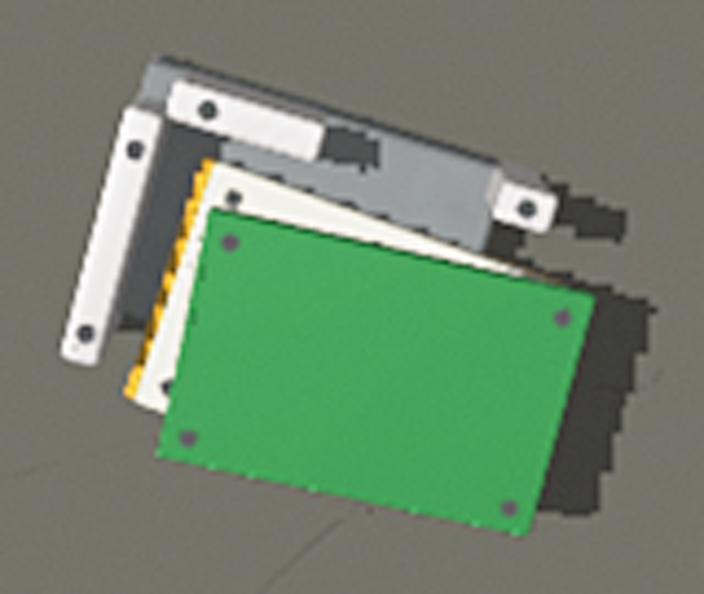

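The crop confirms the jogger, with white fence tops and the finger notch in the long fence. The stack is yellow under white under the large green blank. Now I'll measure the jogger, pile, blue and stamp.

```bash
python3 - <<'E'
from h import *
import pickle
f=pickle.load(open("w1.pkl","rb"))
hsv=cv2.cvtColor(f["color"],cv2.COLOR_RGB2HSV)
m=cv2.inRange(hsv,np.array((0,0,185)),np.array((180,30,255)))
m[:130]=0;m[275:]=0;m[:,:250]=0;m[:,410:]=0
comp=[c for c in cv2.findContours(m,cv2.RETR_EXTERNAL,cv2.CHAIN_APPROX_NONE)[0] if cv2.contourArea(c)>20]
for c in comp: print(len(c),cv2.contourArea(c),c[:,0].mean(0),c[:,0].min(0),c[:,0].max(0))
def rect(cs,z):
    w=np.vstack([px2w(f,c[:,0],z)[:,:2] for c in cs])
    (cx,cy),_,_=r=cv2.minAreaRect((w*1000).astype(np.float32));b=cv2.boxPoints(r);e=[b[1]-b[0],b[2]-b[1]];e.sort(key=np.linalg.norm)
    return np.array([cx,cy])/1e3,[np.linalg.norm(x) for x in e],np.arctan2(e[1][1],e[1][0])
for c in comp: print(*rect([c],.04))
L=[c for c in comp if c[:,0].min(0)[1]<200 and c[:,0].min(0)[0]>284 and cv2.contourArea(c)<600]
print("long",*rect(L,.04))
for r in rects(f,(50,90,40),(85,255,255),.036,300): print("green",*r)
for r in rects(f,*BLUE,.006,300): print("blue",*r)
E
```

```text
39 104.5 [367.8718 181.0513] [361 175] [375 187]
246 465.0 [312.9675 193.2642] [281 172] [365 228]
124 426.0 [274.6048 188.0161] [264 159] [285 217]
79 274.5 [305.2152 162.    ] [288 153] [322 171]
[0.5812 0.0317] [np.float32(7.8070335), np.float32(13.893254)] 1.2251182
[0.5539 0.0731] [np.float32(54.319645), np.float32(64.438354)] 1.2222732
[0.5745 0.1163] [np.float32(7.451571), np.float32(54.571915)] -0.29984993
[0.5985 0.088 ] [np.float32(7.8899207), np.float32(31.360838)] 1.2719269
long [0.5912 0.0641] [np.float32(8.049124), np.float32(81.429375)] 1.2752756
green [ 0.5317 -0.0797] 0.057735983 0.03846438 0.38524094 [482.1508 231.3184]
green [0.5439 0.0615] 0.0841999 0.056190826 1.3438783 [333.9496 218.9964]
green [0.6682 0.1101] 0.027814005 0.02592862 0.32223183 [279.7282  78.0388]
green [0.7193 0.2417] 0.10598318 0.01268824 1.5697229 [111.0171  10.9283]
blue [ 0.4706 -0.2301] 0.08522119 0.057336062 -1.4951282 [602.1612 277.9545]
```

```bash
cat >> h.py <<'E'
J=np.array([.5604,.0725]);TH=-.297
def jw(x,y,z): c,s=np.cos(TH),np.sin(TH);return [J[0]+c*x-s*y,J[1]+s*x+c*y,z]
def wj(p): c,s=np.cos(TH),np.sin(TH);d=np.array(p)[:2]-J;return np.array([c*d[0]+s*d[1],-s*d[0]+c*d[1]])
E
python3 - <<'E'
from h import *
q=quat(1.6465)
robot.move_ptp([.471,-.2305,.12],q)
eoat.gripper_to(.068)
f=grab("wrist","w2.png")
for r in rects(f,*BLUE,.006,300): print("blue",*r)
print(robot.get_t(),robot.get_width(),robot.get_qpos(),robot.get_eef_pos())
E
```

```text
blue [ 0.4698 -0.232 ] 0.08384272 0.055866536 -1.4966741 [323.7188 231.7507]
7.85 0.06791539610794248 [-0.455   0.363  -0.1264  1.0814 -0.      1.0399] [ 0.471  -0.2305  0.12  ]
```

```bash
python3 - <<'E'
from h import *
P=[.4700,-.2315]
robot.movel(P+[.03],vel=.1)
hit=robot.movel(P+[-.02],vel=.02,max_force=4)
z=robot.get_eef_pos()[2];print("contact",hit,z,robot.get_width())
robot.movel(P+[z+.003],vel=.05)
eoat.gripper_to(.04,40);print("w",robot.get_width())
robot.movel(P+[.12],vel=.1);print("w",robot.get_width())
f=grab("wrist","w3.png");print(robot.get_t())
f=grab("scene","s3.png")
E
```

```text
contact True -0.00709277435991534 0.0680541537622151
w 0.05465748675942972
w 0.054567297775113384
12.5417
```

View pics/w3.png

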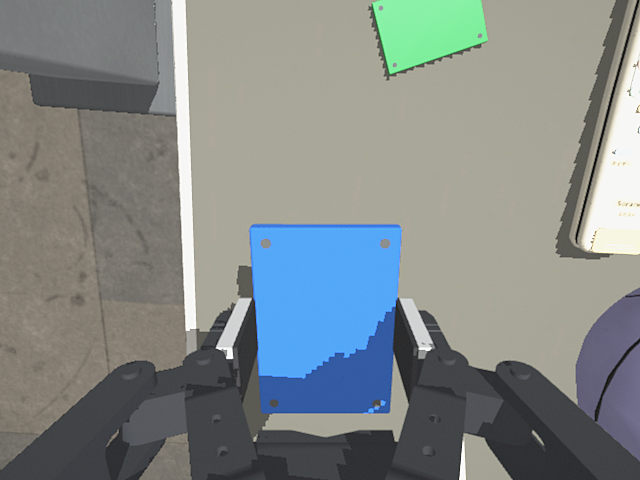

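Blue is held level and centred in the jaws: the blank spans about (250–402, 225–412). Next I'll place it with the far finger over the notch.

```bash
python3 - <<'E'
from h import *
yaw=TH+np.pi/2; X,Y=-.010,-.010
p=robot.get_eef_pos();robot.movel([p[0],p[1],.16],vel=.2)
robot.move_ptp(jw(X,Y,.14),quat(yaw))
robot.movel(jw(X,Y,.045),vel=.1)
hit=robot.movel(jw(X,Y,.029),vel=.015,max_force=2)
print(hit,robot.get_eef_pos())
robot.pause(.2)
eoat.gripper_to(.068);robot.pause(.1)
robot.movel(jw(X,Y,.14),vel=.1)
f=grab("wrist","w4.png");print(robot.get_t())
for r in rects(f,*BLUE,.042,300): print("blue",*r,wj(r[0]),r[3]-np.pi/2-TH)
E
```

```text
True [0.5477 0.0659 0.0322]
17.8917
blue [0.5466 0.0651] 0.08340542 0.055751387 1.2739252 [325.7805 237.4613] [-0.011  -0.0111] 0.00012880564
```

View pics/w4.png

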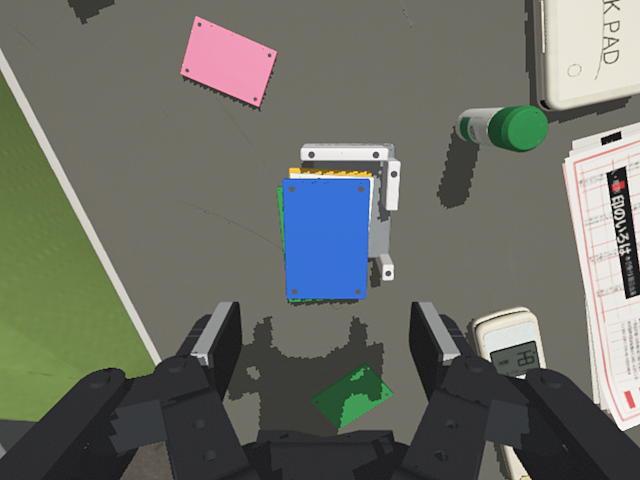

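Blue lies flat on the pile at (327,238), about 11 mm short of each fence and straight, and it has been released. Now I'll tap the two open sides.

```bash
cat >> h.py <<'E'
ZT=.009
def push_x(tgt=-.036,F=6,start=-.072,yc=-.002):
    eoat.gripper_to(.042)
    robot.move_ptp(jw(start,yc,.10),quat(TH+np.pi))
    robot.movel(jw(start,yc,ZT),vel=.12)
    h=robot.movel(jw(tgt,yc,ZT),vel=.03,max_force=F)
    print("x",h,wj(robot.get_eef_pos())*1e3,robot.get_wrist_force())
    p=wj(robot.get_eef_pos());robot.movel(jw(p[0]-.012,yc,ZT),vel=.05);robot.movel(jw(p[0]-.012,yc,.10),vel=.15)
def push_y(tgt=-.050,F=6,start=-.084,xc=0):
    eoat.gripper_to(.02)
    robot.move_ptp(jw(xc,start,.10),quat(TH-np.pi/2))
    robot.movel(jw(xc,start,ZT),vel=.12)
    h=robot.movel(jw(xc,tgt,ZT),vel=.03,max_force=F)
    print("y",h,wj(robot.get_eef_pos())*1e3,robot.get_wrist_force())
    p=wj(robot.get_eef_pos());robot.movel(jw(xc,p[1]-.012,ZT),vel=.05);robot.movel(jw(xc,p[1]-.012,.10),vel=.15)
E
python3 - <<'E'
from h import *
push_x();print(robot.get_t())
push_y();print(robot.get_t())
push_y.__defaults__
robot.movel(jw(0,-.10,.16),vel=.2)
f=grab("wrist","w5.png");print(robot.get_t())
for r in rects(f,*BLUE,.042,300): print("blue",*r,wj(r[0]),(r[3]-np.pi/2-TH))
E
```

```text
x True [-39.2213  -2.4489] [-0.3142 -0.3486 -0.1586]
22.725
y True [ -0.478  -53.9751] [ 0.354  -0.1749 -0.098 ]
27.5917
28.1333
blue [0.5586 0.071 ] 0.08535303 0.04794812 1.270481 [324.8345 349.1621] [-0.0013 -0.0019] -0.0033153892
```

View pics/w5.png

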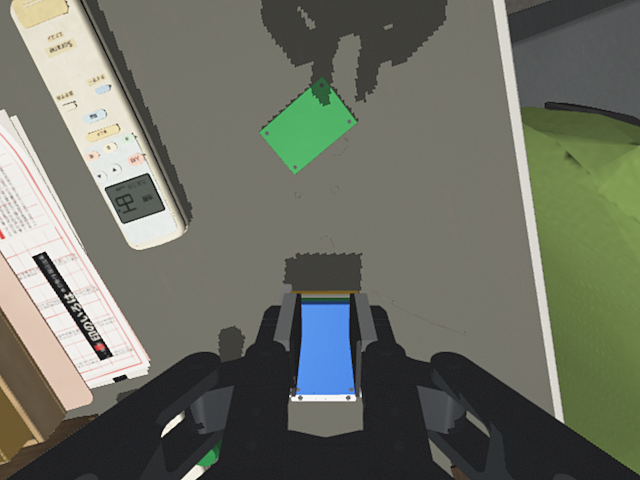

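Blue is against both fences, near-flush, with the -y edges aligned at (325,298). I'll do a second, firmer round and then check from a clear viewpoint.

```bash
python3 - <<'E'
from h import *
push_y(F=12,start=-.068)
push_x(F=12,start=-.056)
eoat.gripper_to(.07)
robot.move_ptp(jw(-.06,.0,.16),quat(TH+np.pi))
f=grab("wrist","w6.png");print(robot.get_t())
for r in rects(f,*BLUE,.042,300): print("blue",*r,wj(r[0]),(r[3]-np.pi/2-TH))
im=f["color"][:,:,::-1]
c=w2px(f,jw(0,0,.03))[0].astype(int);print(c)
x0,y0=max(c[0]-110,0),max(c[1]-90,0)
cv2.imwrite("pics/c6.png",cv2.resize(im[y0:y0+180,x0:x0+220],None,fx=3.3,fy=3.3,interpolation=cv2.INTER_CUBIC))
E
```

```text
y True [ -0.1628 -54.0386] [-0.2628 -0.1117 -0.4861]
x False [-38.6863  -2.0642] [-5.9991  3.1347  3.6513]
36.875
blue [0.559  0.0724] 0.083734974 0.056490064 1.2725646 [322.6812 300.5217] [-0.0013 -0.0006] -0.00123173
[323 296]
```

View pics/c6.png

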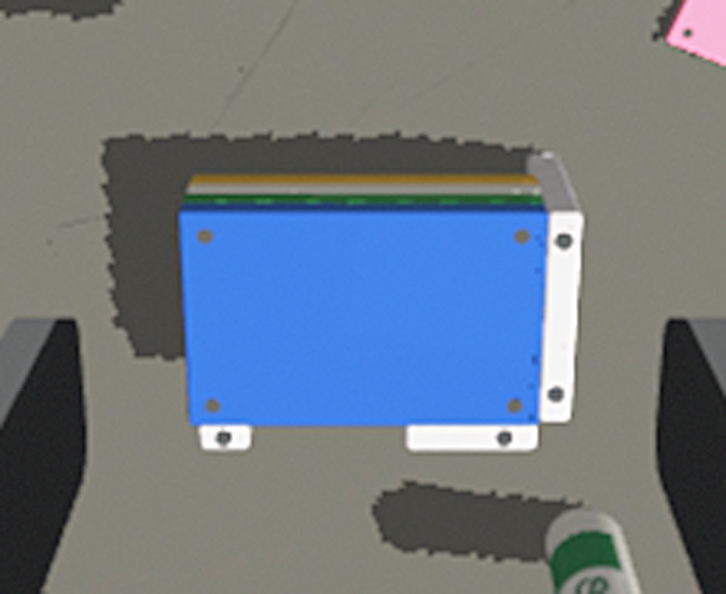

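All four blanks sit flush on both fences, with edges aligned at (365,190) and no gap at the fences (470,435) and (550,310). Now the stamp block.

```bash
python3 - <<'E'
from h import *
robot.move_ptp([.47,.28,.15],quat(np.pi))
f=grab("wrist","w7.png");print(robot.get_t(),robot.get_qpos())
for lo,hi in(((8,25,150),(32,140,255)),((5,25,60),(32,200,255))):
  for r in rects(f,lo,hi,.03,300): print("stamp",*r)
E
```

```text
37.7167 [ 0.5353  0.3804 -0.0179  1.174  -0.0007  0.5372]
stamp [0.6298 0.3393] 0.05217006 0.030950472 1.3041668 [396.8757 413.0296]
stamp [0.4598 0.2815] 0.045981202 0.034140434 0.19378486 [327.9667 217.0524]
stamp [0.6847 0.1151] 0.041257765 0.041141145 -1.5027821 [147.85 463.4 ]
stamp [0.6298 0.3393] 0.05217006 0.030950472 1.3041668 [397.0473 412.9941]
stamp [0.6376 0.0281] 0.09467764 0.053191174 -0.25880548 [ 21.2374 403.9339]
stamp [0.5208 0.2921] 0.52423215 0.2904093 -1.5698142 [281.741  237.3413]
stamp [0.3639 0.2674] 0.048298195 0.0052542766 1.569534 [304.6727  73.4545]
stamp [0.3456 0.418 ] 0.12184678 0.042217012 1.56954 [571.725  46.347]
```

View pics/w7.png

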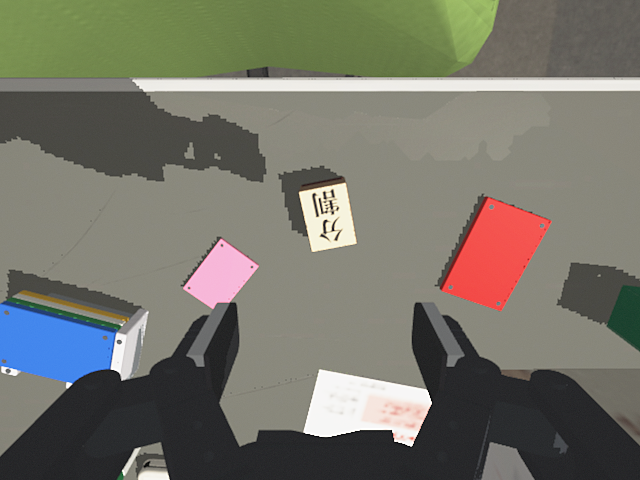

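The stamp's top face is at (328,215), giving a centre of (0.460, 0.2815) and yaw 0.194. Red and pink are clear of the fingers.

```bash
python3 - <<'E'
from h import *
P=[.4598,.2815]
eoat.gripper_to(.056)
robot.move_ptp(P+[.09],quat(np.pi+.194))
robot.movel(P+[.006],vel=.1)
eoat.gripper_to(.02,40);print("w",robot.get_width())
robot.movel(P+[.13],vel=.15);print("w",robot.get_width())
robot.move_ptp(jw(0,0,.13),quat(TH+np.pi))
robot.movel(jw(0,0,.058),vel=.1)
hit=robot.movel(jw(0,0,.044),vel=.012,max_force=2);print(hit,robot.get_eef_pos(),robot.get_t())
robot.pause(.2)
eoat.gripper_to(.056);robot.pause(.1)
robot.movel(jw(0,0,.12),vel=.08)
robot.movel(jw(-.06,0,.16),vel=.15)
f=grab("wrist","w8.png");print(robot.get_t())
for r in rects(f,(8,25,150),(32,140,255),.072,300): print("stamp",*r,wj(r[0]))
c=w2px(f,jw(0,0,.03))[0].astype(int);x0,y0=max(c[0]-110,0),max(c[1]-90,0)
cv2.imwrite("pics/c8.png",cv2.resize(f["color"][y0:y0+180,x0:x0+220,::-1],None,fx=3.3,fy=3.3,interpolation=cv2.INTER_CUBIC))
E
```

```text
w 0.03357424815752663
w 0.03331048219912379
True [0.5603 0.0725 0.049 ] 43.2083
45.5917
stamp [0.6894 0.2608] 0.0694332 0.034827 0.5412533 [611.7512 411.4689] [0.0682 0.2178]
stamp [0.5594 0.0732] 0.0453726 0.0338544 -0.2967167 [324.6825 324.8626] [-0.0012  0.0004]
stamp [0.6    0.2769] 0.02284538 0.012185828 -0.20663776 [631.4944 299.2809] [-0.022  0.207]
```

View pics/c8.png

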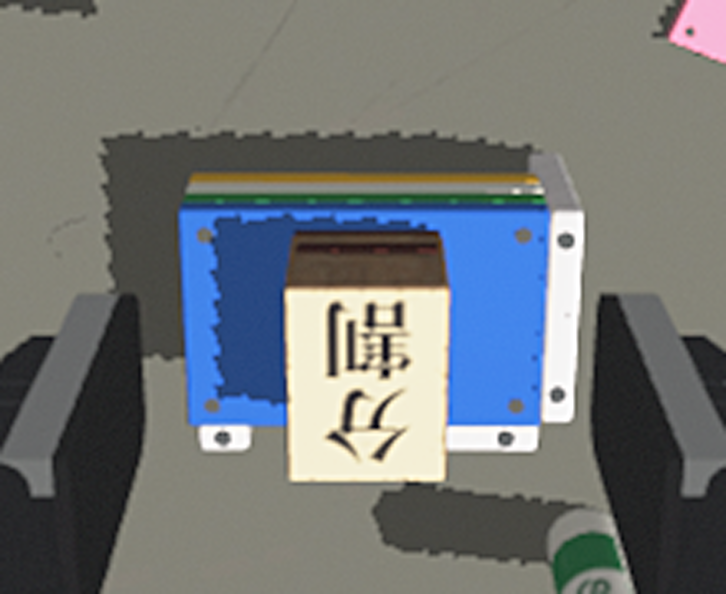

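The stamp stands upright in the middle of the blue blank, base around (365,330). The pile is unmoved and still flush, and the gripper is clear, so I'll hand in.

```bash
python3 -c "
from rig import order,robot
order.sign_off();print(robot.get_t())"
```

```text
the job is handed in; nothing more can be done
the job is handed in; nothing more can be done
```

I laid the blue blank on the pile, squared all four blanks with two rounds of taps on each open side, then stood the stamp block on top. I handed in with the clock at about 46 s of the 72 s allowed. The sign-off gives no verdict.

- **Pile:** in the last picture all four blanks looked flush with both fences and stayed put when the stamp went on. Only the blue blank was measured: before the stamp went on it was within about 1.3 mm in x and 0.6 mm in y of the squared position, and 0.001 rad from straight. The other three I judged by eye from their aligned edges.
- **Stamp:** it stands upright, measured about 1 mm from the pile's middle. The fingers were clear of everything.
- **Bystanders:** I did not touch the remote, glue stick, tube or carton, but I did not re-measure where they are.
- **One check that differed:** the last x tap, set to stop at 12 N, ended without reaching that force. The fingers did stop at the flush position (-38.7 mm against -39 expected) with about 7 N on the wrist, so I took it as seated.

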